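Clear the tool chest lid and hold it at its balance point

ROBOT

A 6-joint arm with a two-finger parallel gripper is mounted at the origin on the work surface. World frame = base frame: x ahead of the robot, y to its left, z up, the work surface at z = 0. Lengths are in m, angles in rad, forces in N, time in s.
With the tool pointing down it reaches from about 0.35 to 0.975 m from the base axis. Payload 4.9 kg.
Tool frame: the origin (TCP) lies on the centre line of the jaws, within the pads' length; the fingertips stand 22 mm ahead of it and the grasp point (between the pads) lies 3 mm ahead of it (robot.tip_extent is the z of the fingertips in the tool frame, in m); z points along the fingers, y is the line along which they close (so a half turn about z gives the same grasp; the last joint's range is limited). The gripper opens to 85 mm and grips with 20 to 120 N. Pads are 22 mm wide; open, the fingers measure 114 mm over their backs; the gripper's body (76 mm by 85 mm) begins 54 mm behind the grasp point. The pads swing forward as they close: fully open they stand 13 mm farther back than shut.
Start: joints at [1.171, 0.053, 1.613, -0, 1.476, -0.119], TCP at [0.173, 0.601, 0.253] pointing down, gripper open.
Joint ranges: [-3.01, 3.01], [-1.01, 2.22], [0.06, 2.58], [-1.02, 4.17], [0.09, 2.62], [-3.14, 3.14]. Speed limits (rad/s): [2.57, 2.57, 3.14, 3.14, 3.14, 3.14].

INTERFACE

Orientations are given as a rotation vector (axis times angle).
In Python, from bench import robot gives the robot as it stands.
- The arm moves only by the tool apply_moves, never from a script. Its argument "rows" is a list of rows, each an object with "xyz": the shift along the tool's x, y, z each as a share of 0.1 m, from -1 to 1, a list of three; "rotation": the turn, a rotation vector about the tool's x, y, z each as a share of 45 degrees, from -1 to 1, a list of three. In form: [{"xyz": [dx, dy, dz], "rotation": [ax, ay, az]}, ...]. A call has 1 to 10 rows; each row is the pose to reach, as a shift and turn from the pose commanded when the call began, along the tool's axes at that moment; what a row does not reach only later rows make up. A row lasts 1/8 s, in which the tool goes at most 62.5 mm and 10.7 degrees, less where a joint would pass 70% of its speed; a pose out of reach is approached as far as the arm can. A call with a number of a shift or a turn outside -1 to 1 is refused whole. A call with a gripper value outside its range is refused whole. "grip" is the gripper's target within -1 to 1 (shut at 1, half-way at 0, fully open at -1), set as the call begins (left out, the last holds). The fingers move at their own pace and stop on an object; "grip_force" is the grip in N (left out, the last holds). Time passes only in rows, so rows that repeat a pose let the fingers close. It gives the time, the measured TCP pose, the force, the opening and the grip force at its end, in the units of the state.
- robot.read_state(): the state, without advancing time (a new reading comes with each control period).
- robot.grab_frame(name): name is "scene" or "side" or "wrist"; returns a dict with "pixels" (400x640x3 uint8, blue, green, red), "z_map" (400x640 float32, m along the optical axis (not along the pixel's ray), 0 where there is no reading), "camera_matrix" (3x3 intrinsics, pixels), "D" ([k1, k2, p1, p2, k3] as OpenCV has them; the pictures are not rectified), "R" (3x3) and "t" (3): a world point X has camera coordinates R X + t; the wrist camera has in their place "tool_from_camera" (4x4, takes a point from camera to tool coordinates, whose origin is the TCP and whose axes are the flange's). Camera axes: x right, y down, z forward; pixel columns grow to the right and rows downward; lengths in m; the calibration is good to about 2 mm. A picture is of the moment at which its call begins: read the wrist's pose just before it.
- robot.hand_in(): hands the job in; it is judged then, once.
Trained networks look in the newest picture that a camera, given by its name, has taken for a name from the list of things; names that differ only in an ending like _2 or _b are one class to them, and where a whole thing is asked for, a point or a joint stands for the part that bears it (a point fixed in the world has none). Each returns a list of dicts, best first, with "p" (0 to 1); they miss things now and then, are a little off and sometimes report something else, mostly with a low value. They report only what shows in the picture. A call takes as long as a camera call. They do not tell look-alikes from the thing itself.
- robot.recognise(name, camera): "xyz" ([x, y, z] in m, in world coordinates, good to about 4 mm: the middle of the surface that is visible of it).
The state is a dict: "time_s": time; "joint_pos": joint angles; "qd": joint speeds; "joint_efforts": joint torques, N m; "position": TCP position; "tool_rot": TCP orientation; "contact_force": force on the tool from outside, world axes, zero at the start; "moment": the same for the moment, N m; "grip_width": finger opening in m; "finger_force": force on a finger pad.
Only numpy, scipy, OpenCV 4.12 (cv2) and the standard library are available. Lean on these libraries where they do the work, as an engineer would, in place of code of your own. Each camera call takes 0.05 s, during which the arm holds its last target. There are 200 camera calls.

TASK

I have to tap the hinge pin out of the red tool chest: take the spray can off its lid and set it down upright in the round can holder on the bench, without dropping it in or knocking it over. Then swing the lid up to its balance point, where its weight stands straight over the hinge and it wants to fall neither shut nor back, and finish while still gripping it steady there so that there is no load on the pin while I work. Never let the lid go over backwards or drop shut, and leave the hammer, punch and grease tin where they are.

Things in the scene. Friction and masses are not known exactly. Their poses are not given: they have to be found in the camera images.
- chest: Red sheet-steel tool chest fixed on the bench, 180 mm deep (x), 360 mm wide (y), 120 mm high with the lid shut (open-topped body 85 mm, lid 35 mm). Origin: centre of its underside. Its own -x is its front, facing roughly to the robot; +x is the rear with the hinge; z up.
- lid (a joint): Opening angle of the chest's lid about the hinge along its rear rim, rad: 0 shut (as at the start), growing as the front edge swings up and back, stop at 1.95. The lid is a tray 35 mm deep (flat top, 32 mm skirts, 3 mm sheet), about 0.7 kg, on a free hinge: its centre of mass lies 98 mm in front of and 27 mm above the hinge axis when shut, so it balances at 1.30 rad (75 degrees); below that it falls shut, above it falls back onto the stop.
- lid_hinge (a point): Middle of the hinge axis, which runs along the chest's y at the rear rim: in the chest's frame x +92, y 0, z +85 mm. Its axes are the chest's.
- lid_handle (a point): Middle of the grip of the lid's pull handle, a dark steel round bar 10 mm thick and 110 mm long along the chest's y, 35 mm in front of the lid's front skirt on a leg at each end (nothing between bar and skirt). With the lid shut it lies in the hinge's frame at x -217, z +19 mm (104 mm above the bench); it swings with the lid. The round bar can turn between finger pads.
- can: Slim spray can, standing on the shut lid at the start: 45 mm diameter body up to 116 mm, then a black cap 36 mm in diameter; 150 mm tall, about 0.2 kg. Origin: centre of its underside; z along the can, up.
- holder: Can holder: open-topped round steel cup held to the bench by a flat magnet foot (86 mm diameter, 6 mm thick). Cup 64 mm outside, 57 mm inside, rim 64 mm above the bench, inner floor 10 mm above the bench. Origin: on the bench on the cup's axis. It stands left or right of the chest, the grease tin on the other side.
- tin: Grease tin with a closed lid, 76 mm diameter, 64 mm high; leave it alone. Origin: centre of its underside.
- hammer: Hammer with a wooden handle lying on the bench right of the chest, 260 mm long along its x (head to +x); leave it alone. Origin: under its middle.
- punch: Pin punch, 150 mm long steel, 14 mm thick with a thin 7 mm pin end to +x, lying on the bench left of the chest; leave it alone. Origin: under its middle.
There are look-alikes about, which are no part of the job. There is more than one size of the can; the job needs the smaller.

How it is judged:
On the way, in this order (a step that is already met when the one before it is completed fails the run):
1. The spray can stands upright in the can holder, let go, with the lid still shut (horizontal distance between can and holder below 0.012 m and height (world z) of can below 0.025 m and angle between can's own z axis and vertical below 0.15 rad and contact force between the fingers and can below 0.05 N and value of joint lid below 0.15 rad), for 0.2 s.
2. The lid is gripped at its balance point, still (value of joint lid between 1.23 and 1.37 rad and velocity of joint lid between -0.1 and 0.1 rad/s and contact force between the fingers and chest above 2 N), for 0.3 s.
At the end, for the whole second after the job is handed in: The fingers grip the lid (over 2 N) and hold it still (under 0.1 rad/s) at its balance point, 1.30 rad within 0.07 rad, and the can stands in the holder on its floor: within 12 mm of its axis, tilted less than 0.15 rad (all of step 2 and horizontal distance between can and holder below 0.012 m and height (world z) of can below 0.025 m and angle between can's own z axis and vertical below 0.15 rad); the arm keeps its last pose, push and grip.
It fails at once if The lid goes over backwards (value of joint lid above 1.65 rad).
It fails at once if The lid drops shut (velocity of joint lid below -2 rad/s).
It fails at once if The can is knocked over (angle between can's own z axis and vertical above 0.7 rad).
It fails at once if The can is dropped into the holder (horizontal distance between can and holder below 0.03 m and linear speed of can above 0.8 m/s).
It fails at once if The hammer, punch or grease tin is moved more than 25 mm (distance of any of hammer, punch, tin from where it was at the start of the episode above 0.025 m).
It also fails if it takes over 58 s, if anything falls off the work surface, if the arm or the gripper's body presses on something with over 40 N, if the wrist force passes 120 N, or if a joint passes its speed limit or range.

## Working session

There is one attempt and no reset: what is moved stays moved. The work goes in short steps, Python scripts to look and compute and a tool call to move; the robot and the scene stay as the last step left them, time stands still between calls to the robot, and variables do not carry over. Pictures are saved under pics/ and viewed, at most 10 in all, crops included, and the job is handed in when it is done.

Besides the shell and the picture viewer there is one more tool, called after "Request:" as name(argument=value, ...), one argument or row to a line, values as JSON. apply_moves: Moves the arm, as the interface text tells. Its arguments: {"type":"object","properties":{"rows":{"type":"array"},"grip":{"type":"number"},"grip_force":{"type":"number"}},"required":["rows"]}

```bash
mkdir -p pics
cat > h.py <<'E'
import numpy as np,cv2
from scipy.spatial.transform import Rotation as Ro
from bench import robot
def grab(n):
    s=robot.read_state(); f=robot.grab_frame(n); f['s']=s
    if n=='wrist':
        T=np.eye(4);T[:3,:3]=Ro.from_rotvec(s['tool_rot']).as_matrix();T[:3,3]=s['position']
        f['W']=T@np.array(f['tool_from_camera'])
    else:
        T=np.eye(4);T[:3,:3]=f['R'];T[:3,3]=np.ravel(f['t']);f['W']=np.linalg.inv(T)
    return f
def cloud(f):
    z=f['z_map'];h,w=z.shape
    u,v=np.meshgrid(np.arange(w),np.arange(h))
    p=cv2.undistortPoints(np.stack([u,v],-1).reshape(-1,1,2).astype(np.float64),np.array(f['camera_matrix']),np.array(f['D'])).reshape(h,w,2)
    P=np.dstack([p*z[...,None],z])
    X=P@f['W'][:3,:3].T+f['W'][:3,3]
    X[z==0]=np.nan
    return X
E
python3 - <<'E'
from h import *
s=robot.read_state();print(s)
for c in('scene','side'):
    f=grab(c);cv2.imwrite(f'pics/{c}0.png',f['pixels']);np.save(c+'.npy',cloud(f));print(c,f['W'][:3,3].round(2))
    for n in('chest','lid_handle','can','holder','tin','hammer','punch'):
        print(n,[(np.round(d['xyz'],3).tolist(),round(d['p'],2)) for d in robot.recognise(n,c)])
E
```

```text
{'time_s': 0.0, 'joint_pos': array([ 1.17097190e+00,  5.33666271e-02,  1.61427450e+00, -1.12144640e-05,
        1.47597365e+00, -1.18988768e-01]), 'qd': array([ 4.25215087e-04, -1.56685969e-05,  5.51381494e-04,  3.43623433e-04,
       -8.65347526e-04,  6.55610267e-04]), 'joint_efforts': array([ 5.25568248e-04, -3.93680584e+01, -3.70179176e+01, -1.37262286e-04,
        7.02381876e-03,  2.65328794e-05]), 'position': array([0.17299886, 0.59999353, 0.25206855]), 'tool_rot': array([-4.39614432e-01, -3.11016770e+00,  3.07406972e-03]), 'contact_force': array([ 0.00715296, -0.63063718, -0.41841921]), 'moment': array([ 0.00144048, -0.01114151, -0.00228143]), 'finger_force': 0.0, 'grip_width': 0.08553478008251962}
scene [ 0.09 -0.73  0.81]
chest [([0.547, -0.047, 0.12], 0.95)]
lid_handle [([0.56, -0.022, 0.116], 0.63)]
can [([0.758, 0.164, 0.129], 0.88), ([0.593, 0.073, 0.205], 0.85)]
holder [([0.441, -0.377, 0.024], 0.56)]
tin [([0.461, 0.329, 0.053], 0.87), ([0.545, -0.045, 0.122], 0.59)]
hammer [([0.708, -0.402, 0.024], 0.68)]
punch [([0.66, 0.393, 0.012], 0.44)]
side [0.46 0.72 0.8 ]
chest [([0.563, 0.141, 0.122], 0.86)]
lid_handle [([0.567, 0.108, 0.122], 0.75)]
can [([0.598, 0.105, 0.213], 0.78), ([0.766, 0.206, 0.131], 0.69)]
holder [([0.447, -0.351, 0.038], 0.67)]
tin [([0.467, 0.364, 0.068], 0.55)]
hammer [([0.707, -0.39, 0.018], 0.61)]
punch [([0.67, 0.393, 0.012], 0.61)]
```

View pics/scene0.png

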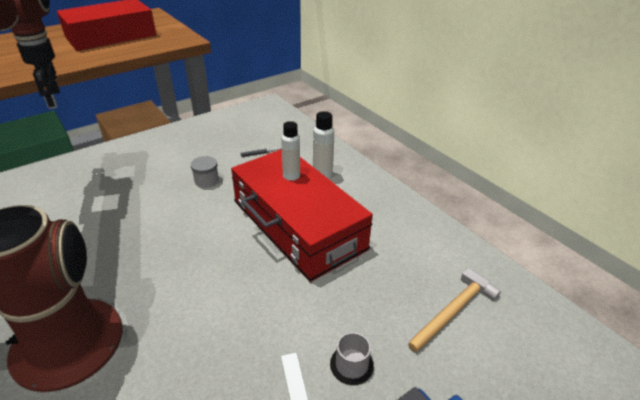

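View pics/side0.png

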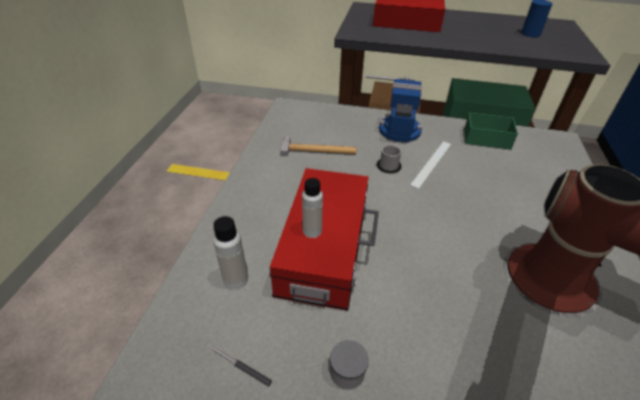

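Run:
```python
from h import *
def circ(p):
    A=np.c_[2*p,np.ones(len(p))];s=np.linalg.lstsq(A,(p**2).sum(1),rcond=None)[0]
    return s[:2].round(4),np.sqrt(s[2]+s[:2]@s[:2]).round(4),len(p)
for c in('scene','side'):
    X=np.load(c+'.npy').reshape(-1,3);X=X[~np.isnan(X[:,0])]
    def near(xy,r,z0,z1): return X[(np.hypot(*(X[:,:2]-xy).T)<r)&(X[:,2]>z0)&(X[:,2]<z1)]
    print(c)
    for nm,xy in(('can',[.597,.09]),('big',[.76,.185])):
        p=near(xy,.06,.14,.4);print(nm,'top',np.percentile(p[:,2],99.5).round(4))
        zt=np.percentile(p[:,2],99.5)
        print(' body',circ(near(xy,.05,.135,.225)[:,:2]),'cap',circ(near(xy,.05,zt-.028,zt-.006)[:,:2]))
        q=near(xy,.05,zt-.003,zt+.003);print(' topmean',q.mean(0).round(4))
    for h in([.445,-.365],):
        p=near(h,.06,.058,.07);print('holder rim',circ(p[:,:2]),p[:,2].mean())
        p=near(h,.06,.0,.012);print('floor z<.012',p.mean(0))
    p=near([.465,.345],.07,.058,.07);print('tin top',circ(p[:,:2]))
    lid=X[(abs(X[:,2]-.12)<.004)&(X[:,0]>.35)&(X[:,0]<.75)&(abs(X[:,1])<.27)]
    r=cv2.minAreaRect(lid[:,:2].astype(np.float32));print('lid',r,lid[:,2].mean())
    bar=X[(X[:,2]>.096)&(X[:,2]<.114)&(X[:,0]>.36)&(X[:,0]<.47)&(abs(X[:,1])<.15)]
    print('bar',bar.mean(0),cv2.minAreaRect(bar[:,:2].astype(np.float32)))
```

```text
scene
can top 0.2703
 body (array([0.6018, 0.0879]), np.float64(0.021), 549) cap (array([0.6021, 0.0885]), np.float64(0.0163), 121)
 topmean [0.6016 0.0879 0.2688]
big top 0.2033
 body (array([0.7706, 0.1792]), np.float64(0.0208), 520) cap (array([0.7739, 0.183 ]), np.float64(0.0218), 118)
 topmean [0.7731 0.1825 0.2014]
holder rim (array([ 0.4415, -0.3706]), np.float64(0.0302), 246) 0.06183250860291655
floor z<.012 [ 0.43433233 -0.37610819  0.00497943]
tin top (array([0.4678, 0.3499]), np.float64(0.0277), 327)
lid ((0.6201780438423157, 0.031950727105140686), (0.25898948311805725, 0.36383357644081116), 0.13254554569721222) 0.11879064955776349
bar [0.45807329 0.02533912 0.10626177] ((0.4608688950538635, 0.028351984918117523), (0.017713766545057297, 0.11723215132951736), 0.17904987931251526)
side
can top 0.2705
 body (array([0.6013, 0.0899]), np.float64(0.0221), 559) cap (array([0.6012, 0.09  ]), np.float64(0.017), 131)
 topmean [0.6009 0.0908 0.2692]
big top 0.2053
 body (array([0.7704, 0.189 ]), np.float64(0.0205), 881) cap (array([0.7737, 0.1837]), np.float64(0.0226), 169)
 topmean [0.7727 0.184  0.2036]
holder rim (array([ 0.4405, -0.3681]), np.float64(0.0299), 77) 0.06184588088114385
floor z<.012 [ 0.44882779 -0.34895227  0.00380297]
tin top (array([0.4678, 0.3534]), np.float64(0.0271), 1182)
lid ((0.6186956167221069, 0.03178325295448303), (0.3656877279281616, 0.2597251832485199), 89.71182250976562) 0.12014527979303632
bar [0.45873386 0.03582162 0.10869251] ((0.4608253836631775, 0.031147275120019913), (0.017885396257042885, 0.11705676466226578), 0.12928637862205505)
```

The scene picture shows the small can on the red chest's lid (about pixel 291,150). The larger can stands behind the chest (323,145), the holder is front-right (352,355), and the tin is on the left (205,172). The side picture agrees. I'm going above the can first.

Request:
apply_moves(
  rows=[
    {"xyz": [0, 0, -1], "rotation": [0, 0, -0.358]},
    {"xyz": [0, 0, -1], "rotation": [0, 0, -0.358]},
    {"xyz": [0, 0, -1], "rotation": [0, 0, -0.358]},
  ],
  grip=-1,
)

```text
time_s: 1.18
position: [0.1737, 0.6019, 0.3589]
tool_rot: [-0.001, 3.138, 0.013]
contact_force: [-0.6, -0.0, 0.3]
grip_width: 0.0855
finger_force: 0.0
```

Request:
apply_moves(
  rows=[
    {"xyz": [-0.86, -1, 0], "rotation": [0, 0, 0]},
    {"xyz": [-0.86, -1, 0], "rotation": [0, 0, 0]},
    {"xyz": [-0.86, -1, 0], "rotation": [0, 0, 0]},
  ],
)

```text
time_s: 1.55
position: [0.261, 0.4981, 0.352]
tool_rot: [-0.007, -3.141, 0.003]
contact_force: [-0.0, 0.4, 0.1]
grip_width: 0.0853
finger_force: 0.0
```

Request:
apply_moves(
  rows=[
    {"xyz": [-0.86, -1, 0], "rotation": [0, 0, 0]},
    {"xyz": [-0.86, -1, 0], "rotation": [0, 0, 0]},
    {"xyz": [-0.86, -1, 0], "rotation": [0, 0, 0]},
  ],
)

```text
time_s: 1.92
position: [0.3467, 0.3987, 0.3523]
tool_rot: [-0.006, -3.141, 0.001]
contact_force: [0.4, 1.1, 0.5]
grip_width: 0.0857
finger_force: 0.0
```

Request:
apply_moves(
  rows=[
    {"xyz": [-0.86, -1, 0], "rotation": [0, 0, 0]},
    {"xyz": [-0.86, -1, 0], "rotation": [0, 0, 0]},
    {"xyz": [-0.86, -1, 0], "rotation": [0, 0, 0]},
  ],
)

```text
time_s: 2.3
position: [0.4325, 0.2993, 0.3523]
tool_rot: [-0.005, -3.14, 0.001]
contact_force: [-0.4, 0.9, 0.4]
grip_width: 0.0854
finger_force: 0.0
```

Request:
apply_moves(
  rows=[
    {"xyz": [-0.86, -1, 0], "rotation": [0, 0, 0]},
    {"xyz": [-0.86, -1, 0], "rotation": [0, 0, 0]},
    {"xyz": [-0.86, -1, 0], "rotation": [0, 0, 0]},
    {"xyz": [-0.86, -1, 0], "rotation": [0, 0, 0]},
  ],
)

```text
time_s: 2.8
position: [0.5169, 0.2019, 0.3527]
tool_rot: [0.002, -3.14, -0.001]
contact_force: [-0.4, -0.4, 0.3]
grip_width: 0.0853
finger_force: 0.0
```

Request:
apply_moves(
  rows=[
    {"xyz": [-0.845, -1, 0], "rotation": [0, 0, 0]},
    {"xyz": [-0.845, -1, 0], "rotation": [0, 0, 0]},
    {"xyz": [-0.845, -1, 0], "rotation": [0, 0, 0]},
    {"xyz": [-0.845, -1, 0], "rotation": [0, 0, 0]},
    {"xyz": [-0.845, -1, 0], "rotation": [0, 0, 0]},
  ],
)

```text
time_s: 3.42
position: [0.601, 0.1027, 0.3536]
tool_rot: [-0.005, 3.141, 0.001]
contact_force: [-0.4, 1.0, 0.3]
grip_width: 0.0853
finger_force: 0.0
```

Run:
```python
from h import *
f=grab('wrist');cv2.imwrite('pics/w1.png',f['pixels']);X=cloud(f);P=X.reshape(-1,3)
print(f['s']['position'],f['W'][:3,3])
q=P[(abs(P[:,2]-.27)<.005)&(np.hypot(P[:,0]-.6,P[:,1]-.09)<.04)]
print('cap top',len(q),q.mean(0) if len(q) else'', cv2.minEnclosingCircle(q[:,:2].astype(np.float32)) if len(q) else '')
l=P[(abs(P[:,2]-.12)<.004)];print('lid',l.min(0),l.max(0),l.mean(0))
# front edge and right/left edges
l=l[abs(l[:,0]-.58)<.15]
ys=np.arange(-.14,.2,.01);e=[(y,l[abs(l[:,1]-y)<.005,0].min()) for y in ys if (abs(l[:,1]-y)<.005).sum()>20]
e=np.array(e);print(np.round(e,4).tolist())
b=P[(P[:,2]>.1)&(P[:,2]<.113)&(P[:,0]<.48)&(abs(P[:,1])<.12)];print('bar',len(b),b.mean(0),b[:,1].min(),b[:,1].max())
if len(b)>50: print(np.polyfit(b[:,1],b[:,0],1))
```

```text
[0.60102788 0.10271611 0.35359577] [0.51864289 0.10196222 0.47458621]
cap top 1565 [0.60144336 0.08876902 0.27018915] ((0.6026512980461121, 0.0886373221874237), 0.01715886779129505)
lid [ 0.49000834 -0.15038767  0.11600187] [0.77768925 0.21176016 0.12399934] [0.57328209 0.03070612 0.12042295]
[[-0.14, 0.4968], [-0.13, 0.4961], [-0.12, 0.4952], [-0.11, 0.4953], [-0.1, 0.4956], [-0.09, 0.4957], [-0.08, 0.496], [-0.07, 0.495], [-0.06, 0.4953], [-0.05, 0.4945], [-0.04, 0.4923], [-0.03, 0.4934], [-0.02, 0.4925], [-0.01, 0.494], [0.0, 0.494], [0.01, 0.4941], [0.02, 0.4941], [0.03, 0.4943], [0.04, 0.4932], [0.05, 0.4933], [0.06, 0.4933], [0.07, 0.4934], [0.08, 0.49], [0.09, 0.49], [0.1, 0.4934], [0.11, 0.4933], [0.12, 0.4922], [0.13, 0.4921], [0.14, 0.4921], [0.15, 0.4921], [0.16, 0.492], [0.17, 0.4919], [0.18, 0.4918], [0.19, 0.4917]]
bar 1316 [0.46183894 0.03116842 0.10828782] -0.02994509628926402 0.08945551768955537
[-0.0072269  0.4620642]
```

View pics/w1.png

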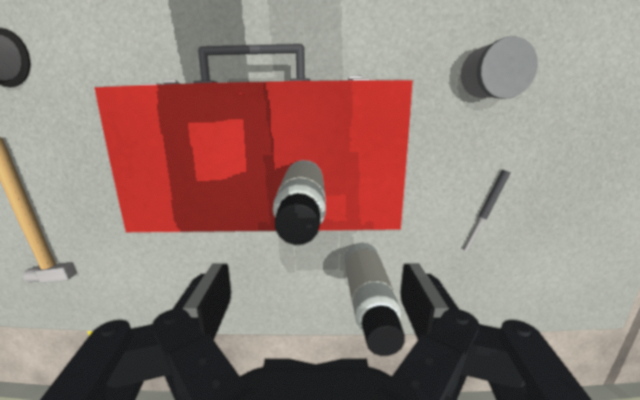

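The wrist view shows the can's cap at (298,218), between the fingers, and the chest lying square. The handle is at (250,62). I'm lowering onto the can.

Request:
apply_moves(
  rows=[
    {"xyz": [0, -0.14, 0], "rotation": [0, 0, 0]},
    {"xyz": [0, -0.14, 0], "rotation": [0, 0, 0]},
    {"xyz": [0, -0.14, 0.4], "rotation": [0, 0, 0]},
    {"xyz": [0, -0.14, 0.8], "rotation": [0, 0, 0]},
    {"xyz": [0, -0.14, 0.95], "rotation": [0, 0, 0]},
    {"xyz": [0, -0.14, 0.95], "rotation": [0, 0, 0]},
  ],
)

```text
time_s: 4.22
position: [0.6015, 0.0866, 0.2575]
tool_rot: [0.0, -3.14, -0.0]
contact_force: [-0.0, -0.1, -0.1]
grip_width: 0.0854
finger_force: 0.0
```

Request:
apply_moves(
  rows=[
    {"xyz": [0, 0, 0.15], "rotation": [0, 0, 0]},
    {"xyz": [0, 0, 0.29], "rotation": [0, 0, 0]},
    {"xyz": [0, 0, 0.29], "rotation": [0, 0, 0]},
    {"xyz": [0, 0, 0.29], "rotation": [0, 0, 0]},
  ],
)

```text
time_s: 4.72
position: [0.602, 0.0867, 0.2295]
tool_rot: [-0.001, 3.141, 0.0]
contact_force: [0.0, -0.2, 1.1]
grip_width: 0.0852
finger_force: 0.0
```

Request:
apply_moves(
  rows=[
    {"xyz": [0, 0, 0], "rotation": [0, 0, 0]},
    {"xyz": [0, 0, 0], "rotation": [0, 0, 0]},
    {"xyz": [0, 0, 0], "rotation": [0, 0, 0]},
    {"xyz": [0, 0, 0], "rotation": [0, 0, 0]},
    {"xyz": [0, 0, 0], "rotation": [0, 0, 0]},
    {"xyz": [0, 0, 0], "rotation": [0, 0, 0]},
  ],
  grip=1,
  grip_force=30,
)

```text
time_s: 5.48
position: [0.6022, 0.0869, 0.23]
tool_rot: [-0.001, 3.14, 0.001]
contact_force: [-0.2, 2.3, 3.9]
grip_width: 0.044
finger_force: 31.1
```

Request:
apply_moves(
  rows=[
    {"xyz": [0, 0, -0.1], "rotation": [0, 0, 0]},
    {"xyz": [0, 0, -0.3], "rotation": [0, 0, 0]},
    {"xyz": [0, 0, -0.5], "rotation": [0, 0, 0]},
    {"xyz": [0, 0, -0.6], "rotation": [0, 0, 0]},
    {"xyz": [0, 0, -0.6], "rotation": [0, 0, 0]},
  ],
)

```text
time_s: 6.1
position: [0.6025, 0.0866, 0.2911]
tool_rot: [-0.001, 3.139, -0.0]
contact_force: [-0.2, -0.5, -1.4]
grip_width: 0.0441
finger_force: 30.9
```

Request:
apply_moves(
  rows=[
    {"xyz": [0.06, -0.2, 0], "rotation": [0, 0, 0]},
    {"xyz": [0.16, -0.5, 0], "rotation": [0, 0, 0]},
    {"xyz": [0.26, -0.8, 0], "rotation": [0, 0, 0]},
    {"xyz": [0.32, -1, 0], "rotation": [0, 0, 0]},
  ],
)

```text
time_s: 6.6
position: [0.5688, -0.0152, 0.2883]
tool_rot: [-0.002, -3.14, 0.0]
contact_force: [-0.1, -0.0, -2.5]
grip_width: 0.0441
finger_force: 31.0
```

Request:
apply_moves(
  rows=[
    {"xyz": [0.1, -0.3, 0], "rotation": [0, 0, 0]},
    {"xyz": [0.2, -0.6, 0], "rotation": [0, 0, 0]},
    {"xyz": [0.32, -1, 0], "rotation": [0, 0, 0]},
  ],
)

```text
time_s: 6.98
position: [0.5372, -0.1144, 0.2888]
tool_rot: [0.002, -3.141, -0.001]
contact_force: [0.6, 0.1, -1.1]
grip_width: 0.044
finger_force: 31.0
```

Request:
apply_moves(
  rows=[
    {"xyz": [0.1, -0.3, 0], "rotation": [0, 0, 0]},
    {"xyz": [0.2, -0.6, 0], "rotation": [0, 0, 0]},
    {"xyz": [0.32, -1, 0], "rotation": [0, 0, 0]},
  ],
)

```text
time_s: 7.35
position: [0.5052, -0.2144, 0.2888]
tool_rot: [0.002, -3.141, -0.001]
contact_force: [0.2, 0.2, -1.8]
grip_width: 0.0439
finger_force: 31.1
```

Request:
apply_moves(
  rows=[
    {"xyz": [0.1, -0.2, 0], "rotation": [0, 0, 0]},
    {"xyz": [0.2, -0.4, 0], "rotation": [0, 0, 0]},
    {"xyz": [0.3, -0.6, 0], "rotation": [0, 0, 0]},
    {"xyz": [0.32, -0.7, 0], "rotation": [0, 0, 0]},
    {"xyz": [0.32, -0.7, 0], "rotation": [0, 0, 0]},
  ],
)

```text
time_s: 7.98
position: [0.4738, -0.2838, 0.289]
tool_rot: [-0.001, -3.141, -0.001]
contact_force: [-0.1, 0.4, -1.9]
grip_width: 0.044
finger_force: 31.1
```

Run:
```python
from h import *
f=grab('wrist');cv2.imwrite('pics/w2.png',f['pixels']);P=cloud(f).reshape(-1,3)
print(f['s']['position'],f['s']['grip_width'],f['s']['finger_force'])
q=P[(abs(P[:,2]-.063)<.004)&(np.hypot(P[:,0]-.441,P[:,1]+.3695)<.045)]
if len(q):
    print(len(q),q.min(0),q.max(0),cv2.minEnclosingCircle(q[:,:2].astype(np.float32)))
q=P[(abs(P[:,2]-.006)<.003)&(np.hypot(P[:,0]-.441,P[:,1]+.3695)<.055)];print(len(q),q.min(0),q.max(0))
for c in('scene',):
    X=cloud(grab(c)).reshape(-1,3)
    q=X[(X[:,2]>.2)&(X[:,2]<.32)&(np.hypot(X[:,0]-.47,X[:,1]+.28)<.07)];print(len(q))
```

```text
[ 0.47381551 -0.28375268  0.28898915] 0.04400621385407986 31.11717250663787
592 [ 0.41026626 -0.40143322  0.05905914] [ 0.47356756 -0.33843597  0.06654683] ((0.4420449733734131, -0.37055549025535583), 0.03222053498029709)
920 [ 0.39966874 -0.40543617  0.00311705] [ 0.48461719 -0.32823193  0.00899758]
1451
```

View pics/w2.png

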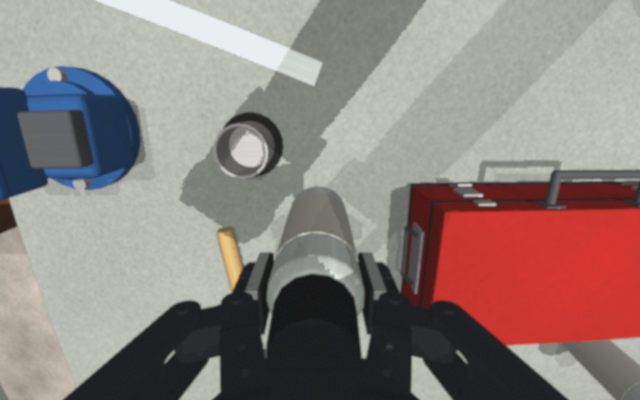

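The wrist view shows the can held upright and the holder's cup at (245,148). The blue vise is clear of the holder. I'm moving over the cup and checking the can's axis against it.

Request:
apply_moves(
  rows=[
    {"xyz": [0.1, -0.3, 0], "rotation": [0, 0, 0]},
    {"xyz": [0.2, -0.6, 0], "rotation": [0, 0, 0]},
    {"xyz": [0.32, -0.86, 0], "rotation": [0, 0, 0]},
    {"xyz": [0.32, -0.86, 0.2], "rotation": [0, 0, 0]},
    {"xyz": [0.32, -0.86, 0.5], "rotation": [0, 0, 0]},
    {"xyz": [0.32, -0.86, 0.8], "rotation": [0, 0, 0]},
    {"xyz": [0.32, -0.86, 0.9], "rotation": [0, 0, 0]},
    {"xyz": [0.32, -0.86, 0.9], "rotation": [0, 0, 0]},
  ],
)

```text
time_s: 9.07
position: [0.4421, -0.3683, 0.1983]
tool_rot: [0.002, -3.14, -0.003]
contact_force: [0.3, -0.3, -2.1]
grip_width: 0.0445
finger_force: 31.3
```

Run:
```python
from h import *
def fit(p):
    A=np.c_[2*p,np.ones(len(p))];s=np.linalg.lstsq(A,(p**2).sum(1),rcond=None)[0]
    return s[:2].round(4),np.sqrt(s[2]+s[:2]@s[:2]).round(4),len(p)
for c in('scene','side','wrist'):
    f=grab(c);X=cloud(f).reshape(-1,3)
    if c=='scene': print(f['s']['position']);cv2.imwrite('pics/s3.png',f['pixels'][230:,200:520])
    X=X[np.hypot(X[:,0]-.442,X[:,1]+.37)<.045]
    for z0,z1 in((.055,.07),(.095,.125),(.125,.155)):
        q=X[(X[:,2]>z0)&(X[:,2]<z1)]
        if len(q)>20: print(c,z0,fit(q[:,:2]),q.min(0).round(3),q.max(0).round(3))
```

```text
[ 0.44211739 -0.36830132  0.19831481]
scene 0.055 (array([ 0.4413, -0.371 ]), np.float64(0.03), 210) [ 0.41  -0.403  0.055] [ 0.474 -0.34   0.066]
scene 0.095 (array([ 0.4423, -0.3668]), np.float64(0.022), 243) [ 0.419 -0.39   0.095] [ 0.459 -0.353  0.125]
scene 0.125 (array([ 0.4426, -0.3671]), np.float64(0.0224), 266) [ 0.419 -0.391  0.125] [ 0.456 -0.353  0.155]
side 0.055 (array([ 0.4406, -0.3677]), np.float64(0.0301), 85) [ 0.41  -0.399  0.055] [ 0.471 -0.334  0.066]
side 0.095 (array([ 0.4415, -0.364 ]), np.float64(0.0205), 115) [ 0.419 -0.363  0.096] [ 0.464 -0.34   0.125]
side 0.125 (array([ 0.4419, -0.3652]), np.float64(0.0211), 126) [ 0.419 -0.367  0.125] [ 0.464 -0.341  0.155]
wrist 0.055 (array([ 0.4414, -0.3705]), np.float64(0.0298), 642) [ 0.41  -0.402  0.055] [ 0.459 -0.339  0.067]
wrist 0.095 (array([ 0.4436, -0.3685]), np.float64(0.0224), 523) [ 0.421 -0.39   0.095] [ 0.438 -0.347  0.125]
wrist 0.125 (array([ 0.4437, -0.369 ]), np.float64(0.0227), 888) [ 0.421 -0.391  0.125] [ 0.438 -0.347  0.155]
```

Request:
apply_moves(
  rows=[
    {"xyz": [0.01, -0.03, 0], "rotation": [0, 0, 0]},
    {"xyz": [0.01, -0.03, 0.15], "rotation": [0, 0, 0]},
    {"xyz": [0.01, -0.03, 0.3], "rotation": [0, 0, 0]},
    {"xyz": [0.01, -0.03, 0.45], "rotation": [0, 0, 0]},
    {"xyz": [0.01, -0.03, 0.55], "rotation": [0, 0, 0]},
    {"xyz": [0.01, -0.03, 0.65], "rotation": [0, 0, 0]},
    {"xyz": [0.01, -0.03, 0.71], "rotation": [0, 0, 0]},
    {"xyz": [0.01, -0.03, 0.73], "rotation": [0, 0, 0]},
    {"xyz": [0.01, -0.03, 0.73], "rotation": [0, 0, 0]},
  ],
)

```text
time_s: 10.35
position: [0.4412, -0.3725, 0.1266]
tool_rot: [-0.001, 3.141, -0.001]
contact_force: [-0.3, 0.1, -1.7]
grip_width: 0.0443
finger_force: 31.3
```

Request:
apply_moves(
  rows=[
    {"xyz": [0, 0, 0.02], "rotation": [0, 0, 0]},
    {"xyz": [0, 0, 0.03], "rotation": [0, 0, 0]},
    {"xyz": [0, 0, 0.04], "rotation": [0, 0, 0]},
    {"xyz": [0, 0, 0.04], "rotation": [0, 0, 0]},
  ],
)

```text
time_s: 10.85
position: [0.441, -0.3723, 0.1222]
tool_rot: [0.001, -3.141, -0.0]
contact_force: [-0.7, -0.1, -1.7]
grip_width: 0.044
finger_force: 31.3
```

Request:
apply_moves(
  rows=[
    {"xyz": [0, 0, 0.02], "rotation": [0, 0, 0]},
    {"xyz": [0, 0, 0.03], "rotation": [0, 0, 0]},
    {"xyz": [0, 0, 0.03], "rotation": [0, 0, 0]},
  ],
)

```text
time_s: 11.22
position: [0.4414, -0.3725, 0.12]
tool_rot: [-0.001, 3.141, -0.0]
contact_force: [0.3, 1.2, 3.3]
grip_width: 0.044
finger_force: 31.7
```

Request:
apply_moves(
  rows=[
    {"xyz": [0, 0, 0], "rotation": [0, 0, 0]},
    {"xyz": [0, 0, 0], "rotation": [0, 0, 0]},
    {"xyz": [0, 0, 0], "rotation": [0, 0, 0]},
    {"xyz": [0, 0, 0], "rotation": [0, 0, 0]},
    {"xyz": [0, 0, 0], "rotation": [0, 0, 0]},
    {"xyz": [0, 0, 0], "rotation": [0, 0, 0]},
  ],
  grip=-1,
)

```text
time_s: 11.98
position: [0.4411, -0.3724, 0.1193]
tool_rot: [-0.001, 3.142, -0.0]
contact_force: [0.1, 0.4, 0.3]
grip_width: 0.0854
finger_force: 0.0
```

Request:
apply_moves(
  rows=[
    {"xyz": [0, 0, -0.1], "rotation": [0, 0, 0]},
    {"xyz": [0, 0, -0.4], "rotation": [0, 0, 0]},
    {"xyz": [0, 0, -0.8], "rotation": [0, 0, 0]},
    {"xyz": [0, 0, -1], "rotation": [0, 0, 0]},
    {"xyz": [0, 0, -1], "rotation": [0, 0, 0]},
  ],
)

```text
time_s: 12.6
position: [0.4418, -0.3732, 0.2216]
tool_rot: [-0.001, 3.139, -0.005]
contact_force: [-1.0, -0.8, -0.1]
grip_width: 0.0858
finger_force: 0.0
```

Run:
```python
from h import *
def fit(p):
    A=np.c_[2*p,np.ones(len(p))];s=np.linalg.lstsq(A,(p**2).sum(1),rcond=None)[0]
    return s[:2].round(4),np.sqrt(s[2]+s[:2]@s[:2]).round(4),len(p)
ims=[]
for c in('scene','side','wrist'):
    f=grab(c);X=cloud(f).reshape(-1,3)
    X=X[np.hypot(X[:,0]-.442,X[:,1]+.37)<.045]
    for z0,z1 in((.055,.067),(.07,.095),(.1,.12),(.135,.153),(.155,.165)):
        q=X[(X[:,2]>z0)&(X[:,2]<z1)]
        if len(q)>20: print(c,z0,fit(q[:,:2]),q[:,2].max().round(3))
print(robot.read_state()['joint_pos'].round(3),robot.read_state()['position'])
```

```text
scene 0.055 (array([ 0.4422, -0.3702]), np.float64(0.0285), 290) 0.067
scene 0.07 (array([ 0.442 , -0.3706]), np.float64(0.0224), 201) 0.095
scene 0.1 (array([ 0.4419, -0.3706]), np.float64(0.0219), 173) 0.12
scene 0.135 (array([ 0.4418, -0.3706]), np.float64(0.0168), 141) 0.153
scene 0.155 (array([ 0.4412, -0.3712]), np.float64(0.0122), 262) 0.162
side 0.055 (array([ 0.4409, -0.3671]), np.float64(0.0267), 101) 0.067
side 0.07 (array([ 0.4404, -0.3679]), np.float64(0.0212), 95) 0.095
side 0.1 (array([ 0.4405, -0.3682]), np.float64(0.021), 78) 0.12
side 0.135 (array([ 0.4399, -0.3674]), np.float64(0.0156), 57) 0.153
side 0.155 (array([ 0.4399, -0.3669]), np.float64(0.0123), 57) 0.161
wrist 0.055 (array([ 0.4423, -0.3705]), np.float64(0.029), 683) 0.067
wrist 0.07 (array([ 0.4423, -0.371 ]), np.float64(0.0227), 291) 0.095
wrist 0.1 (array([ 0.4424, -0.371 ]), np.float64(0.0224), 355) 0.12
wrist 0.135 (array([ 0.4422, -0.371 ]), np.float64(0.0173), 431) 0.153
wrist 0.155 (array([ 0.441, -0.371]), np.float64(0.012), 1957) 0.162
[-0.83  -0.036  1.763  0.     1.418 -2.401] [ 0.44041429 -0.37168815  0.21730039]
```

The can stands centred and upright in the cup. Next I'm going to the handle, turning the tool by 90° on the way.

Request:
apply_moves(
  rows=[
    {"xyz": [0, 0, -0.3], "rotation": [0, 0, 0]},
    {"xyz": [0, 0.4, -0.5], "rotation": [0, 0, 0.3]},
    {"xyz": [0, 0.8, -0.5], "rotation": [0, 0, 0.6]},
    {"xyz": [0, 1, -0.5], "rotation": [0, 0, 0.8]},
    {"xyz": [0, 1, -0.5], "rotation": [0, 0, 1]},
    {"xyz": [0, 1, -0.5], "rotation": [0, 0, 1]},
  ],
  grip=0.48,
)

```text
time_s: 13.5
position: [0.4405, -0.2717, 0.2674]
tool_rot: [-1.2, -2.9, -0.001]
contact_force: [-0.3, -0.0, -0.2]
grip_width: 0.0221
finger_force: 0.0
```

Request:
apply_moves(
  rows=[
    {"xyz": [0.8, 0.9, 0], "rotation": [0, 0, 1]},
    {"xyz": [0.8, 0.9, 0], "rotation": [0, 0, 1]},
    {"xyz": [0.8, 0.9, 0], "rotation": [0, 0, 1]},
    {"xyz": [0.8, 0.9, 0], "rotation": [0, 0, 1]},
    {"xyz": [0.8, 0.9, 0], "rotation": [0, 0, 1]},
    {"xyz": [0.8, 0.9, 0], "rotation": [0, 0, 1]},
  ],
)

```text
time_s: 14.25
position: [0.4478, -0.1522, 0.2683]
tool_rot: [-2.217, -2.223, 0.001]
contact_force: [-0.2, 0.2, -0.3]
grip_width: 0.0223
finger_force: 0.0
```

Request:
apply_moves(
  rows=[
    {"xyz": [1, 0, 0], "rotation": [0, 0, 0]},
    {"xyz": [1, 0, 0], "rotation": [0, 0, 0]},
    {"xyz": [1, 0, 0], "rotation": [0, 0, 0]},
    {"xyz": [1, 0, 0], "rotation": [0, 0, 0]},
    {"xyz": [1, 0, 0], "rotation": [0, 0, 0]},
  ],
)

```text
time_s: 14.88
position: [0.448, -0.0531, 0.2691]
tool_rot: [-2.222, -2.221, 0.001]
contact_force: [0.1, -0.1, 0.0]
grip_width: 0.022
finger_force: 0.0
```

Request:
apply_moves(
  rows=[
    {"xyz": [0.4, 0.06, 0], "rotation": [0, 0, 0]},
    {"xyz": [0.84, 0.13, 0], "rotation": [0, 0, 0]},
    {"xyz": [0.84, 0.13, 0], "rotation": [0, 0, 0]},
    {"xyz": [0.84, 0.13, 0.4], "rotation": [0, 0, 0]},
    {"xyz": [0.84, 0.13, 0.8], "rotation": [0, 0, 0]},
    {"xyz": [0.84, 0.13, 1], "rotation": [0, 0, 0]},
    {"xyz": [0.84, 0.13, 1], "rotation": [0, 0, 0]},
    {"xyz": [0.84, 0.13, 1], "rotation": [0, 0, 0]},
  ],
)

```text
time_s: 15.88
position: [0.4617, 0.0309, 0.1705]
tool_rot: [2.221, 2.22, 0.001]
contact_force: [0.5, -0.1, -0.3]
grip_width: 0.0221
finger_force: 0.0
```

Run:
```python
from h import *
f=grab('wrist');cv2.imwrite('pics/w4.png',f['pixels']);P=cloud(f).reshape(-1,3)
print(f['s']['position'])
b=P[(P[:,2]>.1)&(P[:,2]<.113)&(P[:,0]<.48)&(P[:,0]>.44)&(abs(P[:,1]-.03)<.065)];print(len(b),b.mean(0),b.min(0),b.max(0))
```

```text
[0.46172294 0.03091688 0.17051006]
3130 [0.46153144 0.03823964 0.10829147] [ 0.45298137 -0.02971463  0.10124631] [0.47993395 0.08966639 0.1116928 ]
```

View pics/w4.png

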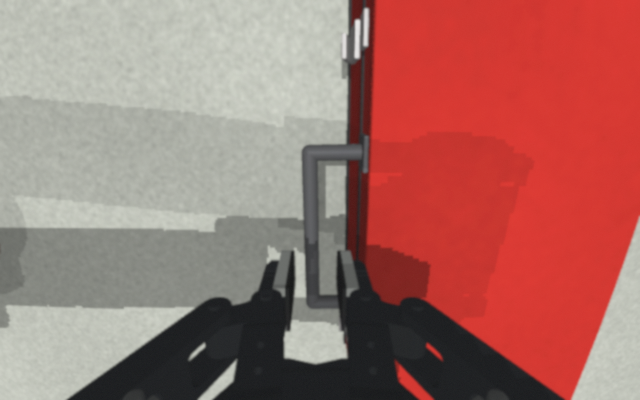

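The wrist view shows the handle bar (x≈313) midway between the fingers (x≈290 and 340), so I'm lowering onto it.

Request:
apply_moves(
  rows=[
    {"xyz": [0, -0.01, 0.2], "rotation": [0, 0, 0]},
    {"xyz": [0, -0.01, 0.35], "rotation": [0, 0, 0]},
    {"xyz": [0, -0.01, 0.5], "rotation": [0, 0, 0]},
    {"xyz": [0, -0.01, 0.6], "rotation": [0, 0, 0]},
    {"xyz": [0, -0.01, 0.63], "rotation": [0, 0, 0]},
    {"xyz": [0, -0.01, 0.63], "rotation": [0, 0, 0]},
  ],
)

```text
time_s: 16.68
position: [0.4601, 0.0318, 0.1063]
tool_rot: [-2.221, -2.222, 0.0]
contact_force: [-0.3, -0.1, -0.1]
grip_width: 0.0221
finger_force: 0.0
```

Request:
apply_moves(
  rows=[
    {"xyz": [0, 0, 0], "rotation": [0, 0, 0]},
    {"xyz": [0, 0, 0], "rotation": [0, 0, 0]},
    {"xyz": [0, 0, 0], "rotation": [0, 0, 0]},
    {"xyz": [0, 0, 0], "rotation": [0, 0, 0]},
    {"xyz": [0, 0, 0], "rotation": [0, 0, 0]},
  ],
  grip=1,
  grip_force=40,
)

```text
time_s: 17.3
position: [0.4588, 0.0318, 0.1068]
tool_rot: [-2.219, -2.221, 0.004]
contact_force: [-6.7, -0.2, 4.9]
grip_width: 0.0085
finger_force: 39.0
```

Run:
```python
import numpy as np
r,p=.2178,.0873
P=lambda t:np.array([-r*np.cos(p+t),r*np.sin(p+t)])
for a,b in((0,.3),(.3,.65),(.65,1.0),(1.0,1.3)):
    print(a,b,[[round(float(v),3) for v in (P(t)-P(a))*[10,-10]] for t in np.linspace(a,b,10)[1:]])
```

```text
0 0.3 [[0.008, -0.072], [0.017, -0.144], [0.03, -0.216], [0.045, -0.287], [0.062, -0.357], [0.081, -0.427], [0.103, -0.497], [0.127, -0.565], [0.153, -0.633]]
0.3 0.65 [[0.034, -0.078], [0.07, -0.154], [0.109, -0.229], [0.152, -0.303], [0.197, -0.374], [0.245, -0.444], [0.295, -0.512], [0.349, -0.578], [0.404, -0.642]]
0.65 1.0 [[0.058, -0.062], [0.119, -0.121], [0.181, -0.178], [0.246, -0.232], [0.313, -0.284], [0.382, -0.333], [0.453, -0.38], [0.526, -0.423], [0.6, -0.464]]
1.0 1.3 [[0.065, -0.033], [0.131, -0.063], [0.198, -0.091], [0.265, -0.117], [0.334, -0.141], [0.403, -0.163], [0.473, -0.182], [0.544, -0.199], [0.615, -0.213]]
```

Request:
apply_moves(
  rows=[
    {"xyz": [0, -0.01, -0.03], "rotation": [0, 0, 0]},
    {"xyz": [0, 0, -0.14], "rotation": [0, 0, 0]},
    {"xyz": [0, 0.01, -0.21], "rotation": [0, 0, 0]},
    {"xyz": [0, 0.03, -0.28], "rotation": [0, 0, 0]},
    {"xyz": [0, 0.05, -0.35], "rotation": [0, 0, 0]},
    {"xyz": [0, 0.07, -0.42], "rotation": [0, 0, 0]},
    {"xyz": [0, 0.09, -0.49], "rotation": [0, 0, 0]},
    {"xyz": [0, 0.12, -0.56], "rotation": [0, 0, 0]},
    {"xyz": [0, 0.14, -0.63], "rotation": [0, 0, 0]},
    {"xyz": [0, 0.14, -0.63], "rotation": [0, 0, 0]},
  ],
)

```text
time_s: 18.55
position: [0.4736, 0.032, 0.17]
tool_rot: [-2.22, -2.221, 0.002]
contact_force: [-6.3, 1.4, -1.3]
grip_width: 0.0085
finger_force: 39.1
```

Request:
apply_moves(
  rows=[
    {"xyz": [0, 0.02, -0.08], "rotation": [0, 0, 0]},
    {"xyz": [0, 0.06, -0.15], "rotation": [0, 0, 0]},
    {"xyz": [0, 0.1, -0.23], "rotation": [0, 0, 0]},
    {"xyz": [0, 0.14, -0.3], "rotation": [0, 0, 0]},
    {"xyz": [0, 0.19, -0.37], "rotation": [0, 0, 0]},
    {"xyz": [0, 0.235, -0.44], "rotation": [0, 0, 0]},
    {"xyz": [0, 0.285, -0.51], "rotation": [0, 0, 0]},
    {"xyz": [0, 0.34, -0.58], "rotation": [0, 0, 0]},
    {"xyz": [0, 0.395, -0.64], "rotation": [0, 0, 0]},
    {"xyz": [0, 0.395, -0.64], "rotation": [0, 0, 0]},
  ],
)

```text
time_s: 19.8
position: [0.5136, 0.0326, 0.236]
tool_rot: [-2.219, -2.221, -0.001]
contact_force: [-8.8, 4.3, 4.5]
grip_width: 0.0084
finger_force: 39.2
```

```bash
cat > lid.py <<'E'
from h import *
s=robot.read_state();print(s['position'],s['contact_force'].round(1))
for c in('side','scene'):
    f=grab(c);X=cloud(f);g=f['pixels'].astype(int)
    m=(g[...,2]>90)&(g[...,1]<70)&(g[...,0]<70)&(X[...,2]>.135)&(abs(X[...,1]-.03)<.19)&(X[...,0]>.4)&(X[...,0]<.85)
    P=X[m];P=P[~np.isnan(P[:,0])]
    # RANSAC plane containing y axis: line in xz
    rng=np.random.default_rng(0);best=None
    for _ in range(300):
        a,b=P[rng.integers(len(P),size=2)][:,[0,2]];d=b-a
        if np.linalg.norm(d)<.05: continue
        n=np.array([-d[1],d[0]])/np.linalg.norm(d);k=abs((P[:,[0,2]]-a)@n)<.003
        if best is None or k.sum()>best.sum(): best=k
    q=P[best][:,[0,2]];mu=q.mean(0);d=np.linalg.svd(q-mu,full_matrices=False)[2][0]
    if d[1]<0:d=-d
    print(c,best.sum(),len(P),'angle',np.arctan2(d[1],-d[0]).round(4),'mu',mu.round(3),'dist hinge', abs(np.cross(d,np.array([.677,.085])-mu)).round(4))
    cv2.imwrite(f'pics/lid_{c}_{s["time_s"]:.1f}.png',f['pixels'])
E
python3 lid.py
```

```text
[0.5135835  0.03256951 0.2360048 ] [-8.8  4.3  4.5]
side 3830 5827 angle 0.634 mu [0.608 0.177] dist hinge 0.0337
scene 1412 3168 angle 0.6335 mu [0.604 0.181] dist hinge 0.0342lid.py:16: DeprecationWarning: Arrays of 2-dimensional vectors are deprecated. Use arrays of 3-dimensional vectors instead. (deprecated in NumPy 2.0)
  print(c,best.sum(),len(P),'angle',np.arctan2(d[1],-d[0]).round(4),'mu',mu.round(3),'dist hinge', abs(np.cross(d,np.array([.677,.085])-mu)).round(4))
```

Request:
apply_moves(
  rows=[
    {"xyz": [0, 0.05, -0.06], "rotation": [0, 0, 0]},
    {"xyz": [0, 0.11, -0.12], "rotation": [0, 0, 0]},
    {"xyz": [0, 0.17, -0.18], "rotation": [0, 0, 0]},
    {"xyz": [0, 0.235, -0.23], "rotation": [0, 0, 0]},
    {"xyz": [0, 0.305, -0.285], "rotation": [0, 0, 0]},
    {"xyz": [0, 0.37, -0.335], "rotation": [0, 0, 0]},
    {"xyz": [0, 0.44, -0.38], "rotation": [0, 0, 0]},
    {"xyz": [0, 0.515, -0.425], "rotation": [0, 0, 0]},
    {"xyz": [0, 0.59, -0.465], "rotation": [0, 0, 0]},
    {"xyz": [0, 0.59, -0.465], "rotation": [0, 0, 0]},
  ],
)

```text
time_s: 21.15
position: [0.5741, 0.0333, 0.2843]
tool_rot: [2.219, 2.222, 0.009]
contact_force: [-5.4, 7.7, 6.5]
grip_width: 0.0082
finger_force: 40.6
```

```bash
python3 -W ignore lid.py
```

```text
[0.57409329 0.03331246 0.28432098] [-5.4  7.7  6.5]
side 1731 4613 angle 0.9796 mu [0.642 0.197] dist hinge 0.0336
scene 320 1882 angle 1.0863 mu [0.56  0.305] dist hinge 0.0009
```

Request:
apply_moves(
  rows=[
    {"xyz": [0.01, 0.06, -0.045], "rotation": [0, 0, 0]},
    {"xyz": [0.01, 0.13, -0.08], "rotation": [0, 0, 0]},
    {"xyz": [0.01, 0.2, -0.11], "rotation": [0, 0, 0]},
    {"xyz": [0.01, 0.27, -0.135], "rotation": [0, 0, 0]},
    {"xyz": [0.01, 0.34, -0.16], "rotation": [0, 0, 0]},
    {"xyz": [0.01, 0.41, -0.185], "rotation": [0, 0, 0]},
    {"xyz": [0.01, 0.49, -0.205], "rotation": [0, 0, 0]},
    {"xyz": [0.01, 0.57, -0.225], "rotation": [0, 0, 0]},
    {"xyz": [0.01, 0.64, -0.24], "rotation": [0, 0, 0]},
    {"xyz": [0.01, 0.64, -0.24], "rotation": [0, 0, 0]},
  ],
)

```text
time_s: 22.5
position: [0.6384, 0.0339, 0.3065]
tool_rot: [2.219, 2.221, 0.008]
contact_force: [-1.1, 5.5, 2.8]
grip_width: 0.0081
finger_force: 40.9
```

```bash
python3 -W ignore lid.py; ls pics
```

```text
[0.63838271 0.0338595  0.30650639] [-1.1  5.5  2.8]
side 920 3787 angle 0.0237 mu [0.536 0.606] dist hinge 0.5173
scene 295 1357 angle 1.1396 mu [0.634 0.267] dist hinge 0.0368
lid_scene_19.8.png
lid_scene_21.1.png
lid_scene_22.5.png
lid_side_19.8.png
lid_side_21.1.png
lid_side_22.5.png
s3.png
scene0.png
side0.png
w1.png
w2.png
w4.png
```

```bash
python3 -W ignore - <<'E'
from h import *
for c in('side','scene','wrist'):
    f=grab(c);X=cloud(f);g=f['pixels'].astype(int)
    m=(g[...,2]>60)&(g[...,1]<60)&(g[...,0]<60)&(X[...,2]>.13)&(X[...,2]<.3)&(X[...,1]>-.14)&(X[...,1]<.2)&(X[...,0]>.56)&(X[...,0]<.75)
    P=X[m];P=P[~np.isnan(P[:,0])]
    if len(P)<100: print(c,len(P));continue
    used=np.ones(len(P),bool);rng=np.random.default_rng(0)
    for it in range(2):
        best=None;Q=P[used]
        for _ in range(500):
            a,b=Q[rng.integers(len(Q),size=2)][:,[0,2]];d=b-a
            if np.linalg.norm(d)<.05: continue
            n=np.array([-d[1],d[0]])/np.linalg.norm(d);k=abs((Q[:,[0,2]]-a)@n)<.003
            if best is None or k.sum()>best.sum(): best=k
        q=Q[best][:,[0,2]];mu=q.mean(0);d=np.linalg.svd(q-mu,full_matrices=False)[2][0]
        if d[1]<0:d=-d
        print(c,best.sum(),len(Q),'angle',np.arctan2(d[1],-d[0]).round(4),mu.round(3),q.min(0).round(3),q.max(0).round(3),'dist',abs(np.cross(d,np.array([.677,.085])-mu)).round(4))
        used[np.where(used)[0][best]]=False
    if c=='side':cv2.imwrite('pics/s5.png',cv2.resize(f['pixels'][100:320,200:450],None,fx=2.5,fy=2.5))
s=robot.read_state();print(s['position'],s['finger_force'])
E
```

```text
side 175 789 angle 1.3692 [0.635 0.257] [0.628 0.134] [0.661 0.288] dist 0.0067
side 153 614 angle 1.5103 [0.656 0.267] [0.653 0.131] [0.664 0.271] dist 0.0104Traceback (most recent call last):
  File "<stdin>", line 16, in <module>
ValueError: The truth value of an array with more than one element is ambiguous. Use a.any() or a.all()
```

View pics/s5.png

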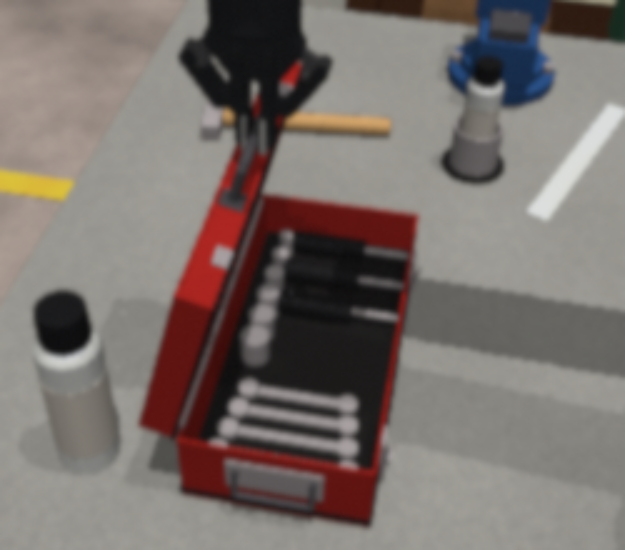

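The side view shows the lid up, the gripper on the bar and the can upright in the holder. I'll measure the angle from the bright front skirt (pixels 180–270, 150–300 in the crop).

```bash
python3 -W ignore - <<'E'
from h import *
f=grab('side');X=cloud(f);g=f['pixels'].astype(int)
m=(g[...,2]>130)&(g[...,1]<70)&(g[...,0]<70)&(X[...,2]>.22)&(X[...,2]<.31)&(X[...,1]>-.1)&(X[...,1]<.21)&(X[...,0]>.6)&(X[...,0]<.72)
m=cv2.erode(m.astype(np.uint8),np.ones((3,3)))>0
P=X[m];print(len(P),P.min(0).round(3),P.max(0).round(3))
A=np.c_[P[:,:2],np.ones(len(P))];w=np.ones(len(P),bool)
for _ in range(4):
    s=np.linalg.lstsq(A[w],P[w,2],rcond=None)[0];r=P[:,2]-A@s;w=abs(r)<.004
print('slope dz/dx',s,w.sum(),'theta from skirt',np.arctan2(1,s[0]))
c=P[w].mean(0);print(c)
# radial: distance hinge->skirt plane 182; lid-centre height 19
for hx in(.676,.678):
    # z' centre (mid skirt ~ +19 above hinge plane)
    v=np.array([c[0]-hx,c[2]-.085]);R=np.hypot(*v);print(hx,'R',R, 'theta', np.pi-np.arctan2(v[1],v[0])-np.arctan2(.019,.185))
e=P[w];print('edges x',np.percentile(e[:,0],[2,98]))
E
```

```text
338 [0.631 0.056 0.261] [0.656 0.207 0.27 ]
slope dz/dx [0.26485752 0.00960235 0.0932031 ] 338 theta from skirt 1.3118837320307528
[0.64459906 0.15705698 0.26543812]
0.676 R 0.18315003739248603 theta 1.29615189356079
0.678 R 0.1835035148893705 theta 1.2854140951263702
edges x [0.63216214 0.65514611]
```

Request:
apply_moves(
  rows=[
    {"xyz": [0, 0, 0], "rotation": [0, 0, 0]},
    {"xyz": [0, 0, 0], "rotation": [0, 0, 0]},
    {"xyz": [0, 0, 0], "rotation": [0, 0, 0]},
    {"xyz": [0, 0, 0], "rotation": [0, 0, 0]},
  ],
)

```text
time_s: 23.25
position: [0.638, 0.0339, 0.3065]
tool_rot: [2.219, 2.221, 0.008]
contact_force: [-1.3, 4.8, 2.6]
grip_width: 0.0085
finger_force: 40.9
```

```bash
python3 -c "
from bench import robot
print(robot.hand_in())"
```

```text
the job is handed in; nothing more can be done
None
```

The job is handed in, though the hand-in returned no verdict: the small spray can stands upright in the holder, and the gripper (about 40 N) is holding the lid still at about 1.30 rad, its balance point.

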